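# Find the parts case that rattles

### The arm

A 6-joint arm with a two-finger parallel gripper is mounted at the origin on the work surface. World frame = base frame: x ahead of the robot, y to its left, z up, the work surface at z = 0. Lengths are in m, angles in degrees, forces in N, time in s.
With the tool pointing down it reaches from about 0.25 to 0.775 m from the base axis. Payload 8.9 kg.
Tool frame: the origin (TCP) lies at the very end of the fingers, on their centre line; the grasp point (between the pads) lies 19 mm behind it (ctrl.grip_point_offset is the z of the grasp point in the tool frame, in m); z points along the fingers, y is the line along which they close (so a half turn about z gives the same grasp; the last joint's range is limited). The gripper opens to 85 mm and grips with 20 to 120 N. Pads are 22 mm wide; open, the fingers measure 114 mm over their backs; the gripper's body (76 mm by 85 mm) begins 54 mm behind the grasp point. The pads swing forward as they close: fully open they stand 13 mm farther back than shut.
Start: joints at [-78.169, 16.656, -8.789, 64.555, 0, 82.019], TCP at [0.178, -0.494, 0.231] pointing down, gripper open.
Joint ranges: [-144.48, 144.48], [-52.06, 99.96], [-74.48, 78.29], [-112.23, 115.85], [-86.99, 84.42], [-180, 180]. Speed limits (degrees/s): [127.2, 127.2, 159.86, 180, 180, 180].

### API

Orientations are given as a 3x3 rotation matrix whose columns are the frame's x, y, z axes.
In Python, from plant import ctrl gives the robot as it stands.
- The arm moves only by the tool arm_command, never from a script. Its argument "moves" is a list of rows, each a list of 3 entries, a list of its own where there are three numbers: the shift along the world's x, y, z in mm, then the turn, a rotation vector about the world's x, y, z in rad, then the closure, from 0 (fully open) to 1 (shut). In form: [[[dx, dy, dz], [rx, ry, rz], fingers], ...]. A call has 1 to 5 rows; each row shifts and turns the commanded pose from where the row before left it; what a row does not reach is not made up. A row lasts 1/8 s, in which the tool goes at most 62.5 mm and 10.7 degrees, less where a joint would pass 70% of its speed; a pose out of reach is approached as far as the arm can. A call is refused whole if a number of a shift passes 62.5 or a number of a turn 0.188, either way. A call with a gripper value outside its range is refused whole. The fingers move at their own pace and stop on an object; "newtons" is the grip in N (left out, the last holds). Time passes only in rows, so rows that do not move let the fingers close. It gives the time, the measured TCP pose, the force, the opening and the grip force at its end, in the units of the state.
- ctrl.state(): the state, without advancing time (a new reading comes with each control period).
- ctrl.snapshot(name): name is "scene" or "top" or "wrist"; returns (picture, depth): 384x512x3 uint8, blue, green, red; 384x512 float32, m along the optical axis (not along the pixel's ray), 0 where there is no reading.
- ctrl.camera_info(name): a dict with "mtx" (3x3 intrinsics, pixels), "D" ([k1, k2, p1, p2, k3] as OpenCV has them; the pictures are not rectified), "view" (4x4, takes a point from world to camera coordinates); the wrist camera has in their place "hand_eye" (4x4, takes a point from camera to tool coordinates, whose origin is the TCP and whose axes are the flange's). Camera axes: x right, y down, z forward; pixel columns grow to the right and rows downward; lengths in m; the calibration is good to about 2 mm. A picture is of the moment at which its call begins: read the wrist's pose just before it. camera_info takes no time and is no camera call.
- ctrl.close_job(): hands the job in; it is judged then, once.
The state is a dict: "t": time; "q": joint angles; "joint_vel": joint speeds; "effort": joint torques, N m; "ee_pos": TCP position; "ee_rot": TCP orientation; "ft_force": force on the tool from outside, world axes, zero at the start; "ft_torque": the same for the moment, N m; "width": finger opening in m; "grasp_force": force on a finger pad.
Only numpy, scipy, OpenCV 4.12 (cv2) and the standard library are available. Lean on these libraries where they do the work, as an engineer would, in place of code of your own. Each camera call takes 0.05 s, during which the arm holds its last target. There are 200 camera calls.

### The job

One of the three sealed parts cases hanging on the hook rack has a loose steel ball in it: lift them off their hooks and shake each a few times from side to side in front of its hook, one after another, until you find the one that rattles, and hang each quiet one back on its own hook. Then hold the rattling case out over the middle of the cutting mat, upright and still, about a hand's breadth above it, and finish while holding it there; leave everything else on the bench where it lies.

Things in the scene. Friction and masses are not known exactly. Their poses are not given: they have to be found in the camera images.
- rack: wooden hook rack, screwed down: two posts 400 mm apart with a rail 18 mm thick, top at z = 209 mm, open below; three level steel hooks stick out 88 mm towards the robot (rack -x), 130 mm apart. Origin at bench height under the middle of the rail's front face, x away from the robot, y left; turned by up to 0.2 rad.
- hook_left (a point): hang point of the left (+y) hook: mid-hook, level with the top of its two arms (z = 205 mm), 55 mm out from the rail; axes as the rack's. Every hook has two 5 mm wire arms along rack x at y = +-18 mm, joined at the end, 33 mm further towards the robot, where they turn up 6 mm above the arms' top.
- hook_mid (a point): the same point of the middle hook. A hanging case's handle bar lies here across the arms, the case's origin 86 mm below. To come off, a case rises 10 to 20 mm (at 25 mm its lid meets the arms), then goes 60 mm or more along rack -x until clear of the hook; it is hung back the same way in reverse.
- hook_right (a point): the same point of the right (-y) hook. Sideways a hanging case has 7 mm of play either way on its hook.
- case_left: sealed parts case on the left hook. The three are alike: opaque grey box, black snap lid, 48 mm deep (x), 90 wide (y), 56 high; 0.41 to 0.52 kg in all (random, tells nothing). Origin: centre of the underside; axes as the rack's; it hangs level, underside at z = 119 mm.
- case_mid: sealed parts case on the middle hook. Every case has a stiff fixed handle on its lid: two flat legs, outer faces at y = +-33 mm, 16 mm deep (x), from the lid (56 mm above the origin) up to a flat bar, underside 86 mm, top 91 mm above the origin; 56 mm clear between the legs. Grip the legs from outside, from above, across y.
- case_right: sealed parts case on the right hook. One of the three holds a loose 40 mm, 0.26 kg steel ball with 44 mm play along the case's y; the others are packed tight. A brisk stroke along y (60 mm at 0.2 m/s or more, not slower) throws it to that end; at rest there it turns the tool about rack x by some 0.05 Nm (-x if it lies at +y, +x if at -y), a tight case by under 0.02.
- mat: grey cutting mat with a printed white grid, 160 x 220 x 3 mm, stuck flat on the bench, to the right of the rack. Origin: centre of its underside, z up.
- screwdriver: wooden-handled screwdriver, 200 mm long, lying on the bench between the robot and the rack; leave it alone. Origin: its underside, about the middle.
- pliers: combination pliers with red handles, 170 mm long, 16 mm high, lying on the bench on the robot's side of the mat; leave it alone. Origin: its underside, about the middle.
- dowel: round wooden dowel, 12 mm thick, 180 mm long, lying on the bench under the rack, along its rail; leave it alone. Origin: its underside, about the middle.
- glue_jar: small white jar of glue, 52 mm wide, 75 mm high, standing on the bench just behind the rack; leave it alone. Origin: its underside, about the middle.
- sanding_block: cork sanding block, 100 x 55 x 30 mm, on the bench beside the mat; leave it alone. Origin: its underside, about the middle.
- mug: terracotta mug, 80 mm wide, 90 mm high, standing on the bench just behind the rack; leave it alone. Origin: its underside, about the middle.
There are look-alikes about, which are no part of the job. What is shaped like the case_right but red or yellow is not meant.

How it is judged (in metres and radians):
On the way, in this order (a step that is already met when the one before it is completed fails the run):
1. the case with the ball, held off its hook and in front of it (within 0.22 m), is shaken: its ball rolls over to the left (+y) side of it (((distance between ball_c0 and case_left below 0.06 m and distance of case_left from where it was at the start of the episode above 0.05 m and horizontal distance between case_left and hook_left below 0.22 m and contact force between the fingers and case_left above 2 N and y of ball_c0 in the frame of case_left above 0.016 m) or (distance between ball_c0 and case_mid below 0.06 m and distance of case_mid from where it was at the start of the episode above 0.05 m and horizontal distance between case_mid and hook_mid below 0.22 m and contact force between the fingers and case_mid above 2 N and y of ball_c0 in the frame of case_mid above 0.016 m) or (distance between ball_c0 and case_right below 0.06 m and distance of case_right from where it was at the start of the episode above 0.05 m and horizontal distance between case_right and hook_right below 0.22 m and contact force between the fingers and case_right above 2 N and y of ball_c0 in the frame of case_right above 0.016 m))).
2. the case with the ball, held off its hook and in front of it (within 0.22 m), is shaken: its ball rolls over to the right (-y) side of it (((distance between ball_c0 and case_left below 0.06 m and distance of case_left from where it was at the start of the episode above 0.05 m and horizontal distance between case_left and hook_left below 0.22 m and contact force between the fingers and case_left above 2 N and y of ball_c0 in the frame of case_left below -0.016 m) or (distance between ball_c0 and case_mid below 0.06 m and distance of case_mid from where it was at the start of the episode above 0.05 m and horizontal distance between case_mid and hook_mid below 0.22 m and contact force between the fingers and case_mid above 2 N and y of ball_c0 in the frame of case_mid below -0.016 m) or (distance between ball_c0 and case_right below 0.06 m and distance of case_right from where it was at the start of the episode above 0.05 m and horizontal distance between case_right and hook_right below 0.22 m and contact force between the fingers and case_right above 2 N and y of ball_c0 in the frame of case_right below -0.016 m))).
3. the case with the ball, held off its hook and in front of it (within 0.22 m), is shaken: its ball rolls over to the left (+y) side of it (((distance between ball_c0 and case_left below 0.06 m and distance of case_left from where it was at the start of the episode above 0.05 m and horizontal distance between case_left and hook_left below 0.22 m and contact force between the fingers and case_left above 2 N and y of ball_c0 in the frame of case_left above 0.016 m) or (distance between ball_c0 and case_mid below 0.06 m and distance of case_mid from where it was at the start of the episode above 0.05 m and horizontal distance between case_mid and hook_mid below 0.22 m and contact force between the fingers and case_mid above 2 N and y of ball_c0 in the frame of case_mid above 0.016 m) or (distance between ball_c0 and case_right below 0.06 m and distance of case_right from where it was at the start of the episode above 0.05 m and horizontal distance between case_right and hook_right below 0.22 m and contact force between the fingers and case_right above 2 N and y of ball_c0 in the frame of case_right above 0.016 m))).
4. the case with the ball, held off its hook and in front of it (within 0.22 m), is shaken: its ball rolls over to the right (-y) side of it (((distance between ball_c0 and case_left below 0.06 m and distance of case_left from where it was at the start of the episode above 0.05 m and horizontal distance between case_left and hook_left below 0.22 m and contact force between the fingers and case_left above 2 N and y of ball_c0 in the frame of case_left below -0.016 m) or (distance between ball_c0 and case_mid below 0.06 m and distance of case_mid from where it was at the start of the episode above 0.05 m and horizontal distance between case_mid and hook_mid below 0.22 m and contact force between the fingers and case_mid above 2 N and y of ball_c0 in the frame of case_mid below -0.016 m) or (distance between ball_c0 and case_right below 0.06 m and distance of case_right from where it was at the start of the episode above 0.05 m and horizontal distance between case_right and hook_right below 0.22 m and contact force between the fingers and case_right above 2 N and y of ball_c0 in the frame of case_right below -0.016 m))).
At the end, for the whole second after the job is handed in: the case with the ball is in the fingers, its underside 75 to 250 mm above the bench, within 70 mm of the mat's middle seen from above, upright within 0.25 rad, still (0.03 m/s); the other two hang upright on their own hooks, within 40 mm of where they hung, still and let go (((distance between ball_c0 and case_left below 0.06 m and height (world z) of case_left between 0.075 and 0.25 m and horizontal distance between case_left and mat below 0.07 m and angle between each of case_left, case_mid, case_right's own z axis and vertical below 0.25 rad and linear speed of case_left below 0.03 m/s and contact force between the fingers and case_left above 2 N and distance of each of case_mid, case_right from where it was at the start of the episode below 0.04 m and height (world z) of each of case_mid, case_right above 0.11 m and linear speed of each of case_mid, case_right below 0.05 m/s and contact force between the fingers and case_mid below 0.1 N and contact force between the fingers and case_right below 0.1 N) or (distance between ball_c0 and case_mid below 0.06 m and height (world z) of case_mid between 0.075 and 0.25 m and horizontal distance between case_mid and mat below 0.07 m and angle between each of case_mid, case_left, case_right's own z axis and vertical below 0.25 rad and linear speed of case_mid below 0.03 m/s and contact force between the fingers and case_mid above 2 N and distance of each of case_left, case_right from where it was at the start of the episode below 0.04 m and height (world z) of each of case_left, case_right above 0.11 m and linear speed of each of case_left, case_right below 0.05 m/s and contact force between the fingers and case_left below 0.1 N and contact force between the fingers and case_right below 0.1 N) or (distance between ball_c0 and case_right below 0.06 m and height (world z) of case_right between 0.075 and 0.25 m and horizontal distance between case_right and mat below 0.07 m and angle between each of case_right, case_left, case_mid's own z axis and vertical below 0.25 rad and linear speed of case_right below 0.03 m/s and contact force between the fingers and case_right above 2 N and distance of each of case_left, case_mid from where it was at the start of the episode below 0.04 m and height (world z) of each of case_left, case_mid above 0.11 m and linear speed of each of case_left, case_mid below 0.05 m/s and contact force between the fingers and case_left below 0.1 N and contact force between the fingers and case_mid below 0.1 N))); the arm keeps its last pose, push and grip.
It fails at once if a bystander is shifted by more than 30 mm (distance of any of screwdriver, pliers, dowel, glue_jar, sanding_block, mug from where it was at the start of the episode above 0.03 m).
It also fails if it takes over 72 s, if anything falls off the work surface, if the arm or the gripper's body presses on something with over 40 N, if the wrist force passes 120 N, or if a joint passes its speed limit or range.

## Working session

There is one attempt and no reset: what is moved stays moved. The work goes in short steps, Python scripts to look and compute and a tool call to move; the robot and the scene stay as the last step left them, time stands still between calls to the robot, and variables do not carry over. Pictures are saved under pics/ and viewed, at most 10 in all, crops included, and the job is handed in when it is done.

Besides the shell and the picture viewer there is one more tool, called after ">>>" as name(argument=value, ...), one argument or row to a line, values as JSON. arm_command: Moves the arm, as the interface text tells. Its arguments: {"type":"object","properties":{"moves":{"type":"array"},"newtons":{"type":"number"}},"required":["moves"]}

```bash
ls; mkdir -p pics
python3 - <<'E'
from plant import ctrl
import cv2,numpy as np
for n in ("scene","top"):
    p,d=ctrl.snapshot(n); cv2.imwrite(f"pics/{n}0.png",p); np.save(f"pics/{n}0.npy",d)
    i=ctrl.camera_info(n); print(n,i)
s=ctrl.state(); print({k:np.round(v,3).tolist() for k,v in s.items()}); print(ctrl.grip_point_offset, ctrl.camera_info("wrist"))
E
```

```text
pics
scene {'mtx': array([[361.8856878 ,   0.        , 256.98187786],
       [  0.        , 361.8856878 , 189.71944928],
       [  0.        ,   0.        ,   1.        ]]), 'D': array([0.01317625, 0.        , 0.        , 0.        , 0.        ]), 'view': array([[-0.11657982,  0.99317808,  0.00254017,  0.07047682],
       [ 0.83342254,  0.09921808, -0.54365673, -0.38734283],
       [-0.54019997, -0.06126237, -0.83930382,  1.36459697],
       [ 0.        ,  0.        ,  0.        ,  1.        ]])}
top {'mtx': array([[382.1509208 ,   0.        , 254.16455565],
       [  0.        , 382.1509208 , 193.32222199],
       [  0.        ,   0.        ,   1.        ]]), 'D': array([-0.0714042,  0.       ,  0.       ,  0.       ,  0.       ]), 'view': array([[ 1.29238284e-03, -9.99990780e-01, -4.09503580e-03,
         1.68977585e-03],
       [-9.96036996e-01, -9.23077245e-04, -8.89350912e-02,
         5.97460751e-01],
       [ 8.89304912e-02,  4.19374534e-03, -9.96029006e-01,
         1.22761510e+00],
       [ 0.00000000e+00,  0.00000000e+00,  0.00000000e+00,
         1.00000000e+00]])}
{'t': 0
[... 296 characters left out ...]
[-0.096, -0.019, 0.873], 'ft_torque': [0.01, -0.014, -0.04], 'grasp_force': 0.0, 'width': 0.085}
-0.0187 {'mtx': array([[291.73883285,   0.        , 257.09684031],
       [  0.        , 291.73883285, 190.18605953],
       [  0.        ,   0.        ,   1.        ]]), 'D': array([-0.00380087,  0.        ,  0.        ,  0.        ,  0.        ]), 'hand_eye': array([[ 5.46597104e-04, -9.64623403e-01, -2.63631165e-01,
         6.70362192e-02],
       [ 9.99999841e-01,  5.64472811e-04,  7.94038427e-06,
         1.08875851e-04],
       [ 1.41153144e-04, -2.63631128e-01,  9.64623558e-01,
        -1.43000456e-01],
       [ 0.00000000e+00,  0.00000000e+00,  0.00000000e+00,
         1.00000000e+00]])}
```

View pics/top0.png

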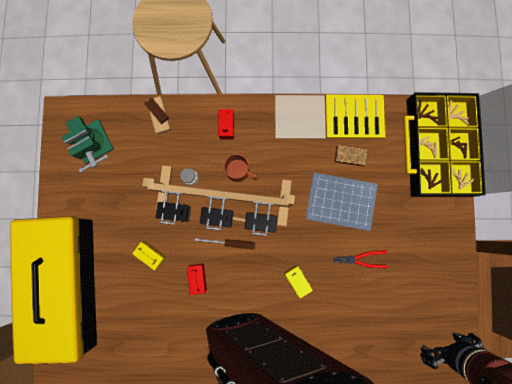

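View pics/scene0.png

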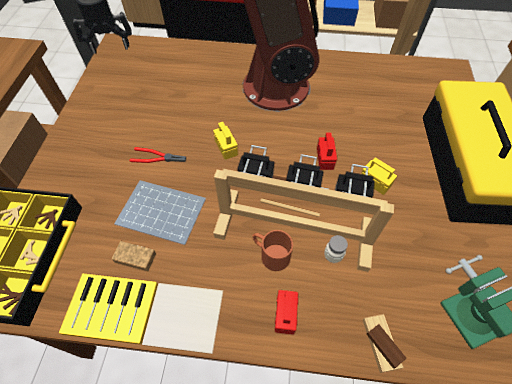

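Top view: the rack rail runs from (145,183) to (293,200). The black-lidded cases are at about (173,212), (216,216) and (261,220), and the mat centre is near (342,201). The scene view agrees: the screwdriver is in front of the rack, the mug and jar behind it. Next I'll get positions from the depth image.

```bash
cat > h.py <<'E'
import cv2,numpy as np
from plant import ctrl
def cloud(n,d,info=None,pose=None):
    i=info or ctrl.camera_info(n)
    v,u=np.mgrid[0:384,0:512]
    r=cv2.undistortPoints(np.stack([u,v],-1).reshape(-1,1,2).astype(float),i["mtx"],i["D"]).reshape(384,512,2)
    P=np.dstack([r*d[...,None],d])
    if n=="wrist":
        R,p=pose; H=i["hand_eye"]
        P=(P@H[:3,:3].T+H[:3,3])@np.array(R).T+np.array(p)
    else:
        V=i["view"]; P=(P-V[:3,3])@V[:3,:3]
    P[d<=0]=np.nan
    return P
E
python3 - <<'E'
from h import *
im=cv2.imread("pics/top0.png").astype(int); P=cloud("top",np.load("pics/top0.npy"))
x,y,z=P[...,0],P[...,1],P[...,2]
v,u=np.mgrid[0:384,0:512]
roi=(u>140)&(u<300)&(v>172)&(v<206)
m=roi&(abs(z-.209)<.006)&(im.max(2)>90)&(im[...,2]-im[...,0]>25)
q=np.c_[x[m],y[m]]
med=np.median(q,0)
vx,vy,x0,y0=cv2.fitLine(q.astype(np.float32),cv2.DIST_HUBER,0,.001,.001).ravel()
a=np.array([vx,vy]); a*=np.sign(a[1]); n=np.array([a[1],-a[0]])
s=(q-[x0,y0])@a; t=(q-[x0,y0])@n
k=abs(t)<.02
print("rail",m.sum(),a,(x0,y0),"yaw",np.arctan2(-a[0],a[1]),"s",np.percentile(s[k],[0,1,99,100]),"t",np.percentile(t[k],[1,5,50,95,99]),"z",np.median(z[m]))
R=np.c_[n,a]
dark=im.max(2)<75
for nm,c in zip("LMR",[(173,212),(216,216),(261,220)]):
    b=(abs(u-c[0])<22)&(abs(v-c[1])<18)
    k=b&dark&(abs(z-.175)<.01)
    w=np.c_[x[k],y[k]]@R
    e=np.percentile(w,[1,99],axis=0); print(nm,k.sum(),"lid z",np.median(z[k]),"size",e[1]-e[0],"ctr",R@e.mean(0),"rackxy",e.mean(0)-np.array([x0,y0])@R)
    k=b&(z>.195)&(z<.22)
    w=np.c_[x[k],y[k],z[k]]
    r=np.c_[w[:,:2]@R-np.array([x0,y0])@R,w[:,2],im[k].mean(1)]
    print(" top pts",k.sum(), np.round(np.percentile(r,[2,50,98],axis=0),3).tolist())
k=(u>300)&(u<382)&(v>168)&(v<235)&(abs(z-.003)<.008)&(im[...,0]-im[...,2]>-5)
c=cv2.findContours(k.astype(np.uint8)*255,cv2.RETR_EXTERNAL,cv2.CHAIN_APPROX_NONE)[0]
c=max(c,key=cv2.contourArea)[:,0]
w=np.array([[x[b,a],y[b,a]] for a,b in c],np.float32); print("mat",cv2.minAreaRect(w))
E
```

```text
rail 1061 [0.11716674 0.99311227] (np.float32(0.58135617), np.float32(0.104431145)) yaw -0.11743648 s [-0.21496347 -0.21152303  0.21274937  0.21635825] t [-0.01024352 -0.00946347 -0.00021325  0.0128932   0.01824085] z 0.208411734516429
L 334 lid z 0.17398716764989586 size [0.04800974 0.08970733] ctr [0.53148981 0.24059763] rackxy [-0.06547704  0.12938591]
 top pts 246 [[-0.1, 0.098, 0.201, 21.067], [-0.066, 0.13, 0.208, 35.5], [-0.022, 0.162, 0.213, 183.367]]
M 338 lid z 0.17436113707176581 size [0.04812632 0.08960565] ctr [0.51662099 0.11134275] rackxy [-0.06509908 -0.00072083]
 top pts 255 [[-0.1, -0.033, 0.201, 32.0], [-0.065, -0.003, 0.208, 44.667], [-0.013, 0.03, 0.213, 171.28]]
R 333 lid z 0.1744309889832197 size [0.04818406 0.08813604] ctr [ 0.50135378 -0.01671034] rackxy [-0.06525757 -0.12968072]
 top pts 283 [[-0.1, -0.176, 0.2, 44.0], [-0.063, -0.136, 0.208, 91.667], [-0.007, -0.1, 0.213, 166.147]]
mat ((0.5739677548408508, -0.29120323061943054), (0.22062768042087555, 0.1597614586353302), 79.71351623535156)
```

Found: rack yaw −0.117 rad; handles at L (0.5317, 0.2408), M (0.5165, 0.1117), R (0.5013, −0.0174); mat centre (0.574, −0.291). I'll start with the right case. The tool needs about +2.68 rad about z, which keeps joint 6 well inside its range.

>>> arm_command(
  moves=[
    [[21.5, 31.8, 4], [0, 0, 0.179], 0],
    [[21.5, 31.8, 4], [0, 0, 0.179], 0],
    [[21.5, 31.8, 4], [0, 0, 0.179], 0],
    [[21.5, 31.8, 4], [0, 0, 0.179], 0],
    [[21.5, 31.8, 4], [0, 0, 0.179], 0],
  ],
  newtons=80,
)

```text
t: 0.72
ee_pos: [0.2859, -0.3337, 0.2512]
ee_rot: [[0.319, 0.948, -0.0], [0.948, -0.319, 0.0], [0.0, -0.0, -1.0]]
ft_force: [0.1, -1.1, 0.5]
width: 0.0853
grasp_force: 0.0
```

>>> arm_command(
  moves=[
    [[21.5, 31.8, 4], [0, 0, 0.179], 0],
    [[21.5, 31.8, 4], [0, 0, 0.179], 0],
    [[21.5, 31.8, 4], [0, 0, 0.179], 0],
    [[21.5, 31.8, 4], [0, 0, 0.179], 0],
    [[21.5, 31.8, 4], [0, 0, 0.179], 0],
  ],
)

```text
t: 1.35
ee_pos: [0.3934, -0.1747, 0.2713]
ee_rot: [[-0.54, 0.841, -0.0], [0.841, 0.54, 0.0], [0.0, -0.0, -1.0]]
ft_force: [0.0, -0.4, 0.2]
width: 0.0853
grasp_force: 0.0
```

>>> arm_command(
  moves=[
    [[21.5, 31.8, 0], [0, 0, 0.179], 0],
    [[21.5, 31.8, 0], [0, 0, 0.179], 0],
    [[21.5, 31.8, 0], [0, 0, 0.179], 0],
    [[21.5, 31.8, 0], [0, 0, 0.179], 0],
    [[21.5, 31.8, 0], [0, 0, 0.179], 0],
  ],
)

```text
t: 1.98
ee_pos: [0.5009, -0.0157, 0.2711]
ee_rot: [[-0.995, 0.105, -0.0], [0.105, 0.995, -0.0], [0.0, -0.0, -1.0]]
ft_force: [-0.5, -0.9, 0.4]
width: 0.0856
grasp_force: 0.0
```

Run:
```python
from h import *
s=ctrl.state(); p,d=ctrl.snapshot("wrist"); cv2.imwrite("pics/w1.png",p)
P=cloud("wrist",d,pose=(s["ee_rot"],s["ee_pos"])); x,y,z=[P[...,i] for i in range(3)]
n=np.array([.9931,-.1172]);a=np.array([.1172,.9931]); c=np.array([.5013,-.0174])
r=(x-c[0])*n[0]+(y-c[1])*n[1]; t=(x-c[0])*a[0]+(y-c[1])*a[1]
for nm,zz,tol in(("lid",.175,.006),("bar",.210,.003)):
    k=(abs(z-zz)<tol)&(abs(r)<.06)&(abs(t)<.07)
    print(nm,k.sum(),np.round([np.percentile(q[k],[1,50,99]) for q in(r,t,z)],4).tolist())
```

```text
lid 3872 [[-0.022, -0.0052, 0.0579], [-0.0621, 0.0015, 0.0644], [0.1694, 0.1752, 0.1805]]
bar 3197 [[-0.033, 0.0035, 0.0599], [-0.0603, 0.0018, 0.0643], [0.2071, 0.2101, 0.2122]]
```

View pics/w1.png

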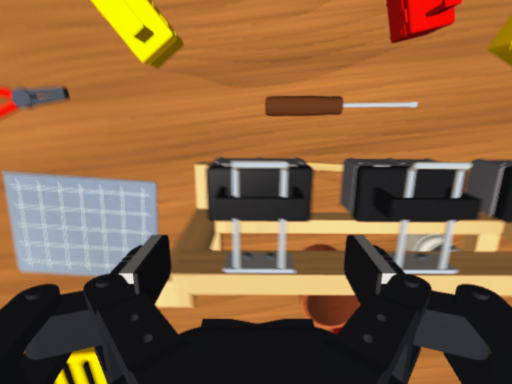

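The wrist view shows the right case centred between the fingers, its lid at about (260,190), with the hook end at row 163 and the rail at row 260. The measured centre agrees within 2 mm. I'll descend and grip.

>>> arm_command(
  moves=[
    [[1, -1.5, -30], [0, 0, -0.012], 0],
    [[0, 0, -30], [0, 0, 0], 0],
    [[0, 0, -22], [0, 0, 0], 0],
    [[0, 0, -14], [0, 0, 0], 0],
    [[0, 0, 0], [0, 0, 0], 0],
  ],
)

```text
t: 2.65
ee_pos: [0.5009, -0.0184, 0.1746]
ee_rot: [[-0.992, 0.123, -0.002], [0.123, 0.992, 0.0], [0.002, 0.0, -1.0]]
ft_force: [-0.5, -0.3, 0.7]
width: 0.0853
grasp_force: 0.0
```

>>> arm_command(
  moves=[
    [[0, 0, 0], [0, 0, 0], 1],
    [[0, 0, 0], [0, 0, 0], 1],
    [[0, 0, 0], [0, 0, 0], 1],
    [[0, 0, 0], [0, 0, 0], 1],
  ],
)

```text
t: 3.15
ee_pos: [0.5027, -0.0185, 0.1769]
ee_rot: [[-0.992, 0.122, 0.003], [0.122, 0.992, -0.0], [-0.003, 0.0, -1.0]]
ft_force: [-0.1, 0.9, 5.8]
width: 0.0645
grasp_force: 86.4
```

>>> arm_command(
  moves=[
    [[0, 0, 8], [0, 0, 0], 1],
    [[0, 0, 8], [0, 0, 0], 1],
    [[0, 0, 0], [0, 0, 0], 1],
  ],
)

```text
t: 3.52
ee_pos: [0.5019, -0.0185, 0.1921]
ee_rot: [[-0.992, 0.122, 0.001], [0.122, 0.992, -0.0], [-0.001, -0.0, -1.0]]
ft_force: [0.1, -0.4, -4.9]
width: 0.0646
grasp_force: 89.2
```

>>> arm_command(
  moves=[
    [[-15, 1.8, 0], [0, 0, 0], 1],
    [[-30, 3.5, 0], [0, 0, 0], 1],
    [[-35, 4.1, 0], [0, 0, 0], 1],
    [[-25, 3, 0], [0, 0, 0], 1],
    [[-5, 0.6, 0], [0, 0, 0], 1],
  ],
)

```text
t: 4.15
ee_pos: [0.3899, -0.0052, 0.1912]
ee_rot: [[-0.992, 0.123, -0.001], [0.123, 0.992, 0.0], [0.001, 0.0, -1.0]]
ft_force: [0.5, 1.0, -4.6]
width: 0.0646
grasp_force: 89.3
```

```bash
cat > tq.py <<'E'
from h import *
s=ctrl.state(); T=np.array(s["ft_torque"]); print(s["t"],"Tx_rack",round(T[:2]@[.9931,-.1172],4),"T",np.round(T,3),"F",np.round(s["ft_force"],2),np.round(s["ee_pos"],4))
E
python3 tq.py
```

```text
4.15 Tx_rack 0.0437 T [ 0.033 -0.092 -0.034] F [ 0.48  1.03 -4.56] [ 0.3899 -0.0052  0.1912]
```

>>> arm_command(
  moves=[
    [[4.7, 39.7, 0], [0, 0, 0], 1],
    [[4.7, 39.7, 0], [0, 0, 0], 1],
    [[0, 0, 0], [0, 0, 0], 1],
    [[0, 0, 0], [0, 0, 0], 1],
    [[0, 0, 0], [0, 0, 0], 1],
  ],
)

```text
t: 4.78
ee_pos: [0.401, 0.0732, 0.1912]
ee_rot: [[-0.992, 0.124, -0.0], [0.124, 0.992, -0.0], [0.0, -0.0, -1.0]]
ft_force: [-0.5, -0.2, -5.6]
width: 0.0646
grasp_force: 91.0
```

```bash
python3 tq.py
```

```text
4.775 Tx_rack -0.0702 T [-0.077 -0.053  0.014] F [-0.47 -0.24 -5.55] [0.401  0.0732 0.1912]
```

>>> arm_command(
  moves=[
    [[-4.7, -39.7, 0], [0, 0, 0], 1],
    [[-4.7, -39.7, 0], [0, 0, 0], 1],
    [[0, 0, 0], [0, 0, 0], 1],
    [[0, 0, 0], [0, 0, 0], 1],
    [[0, 0, 0], [0, 0, 0], 1],
  ],
)

```text
t: 5.4
ee_pos: [0.3915, -0.005, 0.1913]
ee_rot: [[-0.993, 0.122, -0.0], [0.122, 0.993, 0.0], [0.0, 0.0, -1.0]]
ft_force: [-0.5, -0.5, -4.7]
width: 0.0645
grasp_force: 92.3
```

```bash
python3 tq.py
```

```text
5.4 Tx_rack 0.0872 T [ 0.083 -0.041  0.033] F [-0.49 -0.46 -4.69] [ 0.3915 -0.005   0.1913]
```

The torque swings from −0.070 to +0.087 Nm, which suggests the ball is in this case. I'll repeat the strokes, settling longer, to confirm.

>>> arm_command(
  moves=[
    [[4.7, 39.7, 0], [0, 0, 0], 1],
    [[4.7, 39.7, 0], [0, 0, 0], 1],
    [[0, 0, 0], [0, 0, 0], 1],
    [[0, 0, 0], [0, 0, 0], 1],
    [[0, 0, 0], [0, 0, 0], 1],
  ],
)

```text
t: 6.02
ee_pos: [0.4008, 0.0735, 0.1913]
ee_rot: [[-0.992, 0.123, -0.0], [0.123, 0.992, -0.0], [0.0, -0.0, -1.0]]
ft_force: [-0.3, -0.1, -5.3]
width: 0.0647
grasp_force: 93.7
```

```bash
python3 tq.py
```

```text
6.025 Tx_rack 0.0291 T [0.032 0.019 0.075] F [-0.29 -0.15 -5.26] [0.4008 0.0735 0.1913]
```

>>> arm_command(
  moves=[
    [[0, 0, 0], [0, 0, 0], 1],
    [[0, 0, 0], [0, 0, 0], 1],
  ],
)

```text
t: 6.28
ee_pos: [0.4009, 0.0736, 0.1913]
ee_rot: [[-0.992, 0.123, 0.0], [0.123, 0.992, -0.0], [-0.0, -0.0, -1.0]]
ft_force: [0.5, -0.1, -4.1]
width: 0.0646
grasp_force: 93.7
```

```bash
python3 tq.py
```

```text
6.275 Tx_rack -0.0702 T [-0.064  0.055 -0.014] F [ 0.5  -0.08 -4.09] [0.4009 0.0736 0.1913]
```

>>> arm_command(
  moves=[
    [[-4.7, -39.7, 0], [0, 0, 0], 1],
    [[-4.7, -39.7, 0], [0, 0, 0], 1],
    [[0, 0, 0], [0, 0, 0], 1],
    [[0, 0, 0], [0, 0, 0], 1],
    [[0, 0, 0], [0, 0, 0], 1],
  ],
)

```text
t: 6.9
ee_pos: [0.3915, -0.0048, 0.1913]
ee_rot: [[-0.993, 0.122, 0.0], [0.122, 0.993, 0.0], [0.0, 0.0, -1.0]]
ft_force: [0.4, -1.1, -5.2]
width: 0.0647
grasp_force: 94.2
```

```bash
python3 tq.py
```

```text
6.9 Tx_rack 0.0123 T [ 0.014  0.011 -0.003] F [ 0.4  -1.07 -5.15] [ 0.3915 -0.0048  0.1913]
```

>>> arm_command(
  moves=[
    [[0, 0, 0], [0, 0, 0], 1],
    [[0, 0, 0], [0, 0, 0], 1],
  ],
)

```text
t: 7.15
ee_pos: [0.3914, -0.005, 0.1913]
ee_rot: [[-0.993, 0.122, -0.0], [0.122, 0.993, 0.0], [0.0, 0.0, -1.0]]
ft_force: [-0.0, -0.2, -5.2]
width: 0.0647
grasp_force: 94.2
```

```bash
python3 tq.py
```

```text
7.15 Tx_rack 0.0578 T [ 0.055 -0.031  0.018] F [-0.03 -0.22 -5.17] [ 0.3914 -0.005   0.1913]
```

A single reading carries about 0.05 Nm of noise, so this isn't conclusive. I'll average readings over the camera's 0.05 s ticks at each end.

```bash
cat > avg.py <<'E'
from h import *
L=[]
for i in range(12):
    ctrl.snapshot("wrist"); L.append(np.array(ctrl.state()["ft_torque"])[:2]@[.9931,-.1172])
print(ctrl.state()["t"],"Tx_rack %.4f +- %.4f"%(np.mean(L),np.std(L)/np.sqrt(len(L))))
E
python3 avg.py
```

```text
7.75 Tx_rack 0.0671 +- 0.0072
```

>>> arm_command(
  moves=[
    [[4.7, 39.7, 0], [0, 0, 0], 1],
    [[4.7, 39.7, 0], [0, 0, 0], 1],
    [[0, 0, 0], [0, 0, 0], 1],
    [[0, 0, 0], [0, 0, 0], 1],
    [[0, 0, 0], [0, 0, 0], 1],
  ],
)

```text
t: 8.38
ee_pos: [0.4008, 0.0732, 0.1913]
ee_rot: [[-0.992, 0.123, -0.0], [0.123, 0.992, -0.0], [0.0, -0.0, -1.0]]
ft_force: [-0.1, -0.2, -4.6]
width: 0.0644
grasp_force: 95.3
```

```bash
python3 avg.py
```

```text
8.975 Tx_rack -0.0570 +- 0.0087
```

The averages are +0.067 ± 0.007 at the −y end and −0.057 ± 0.009 at the +y end, so the right case holds the ball. I'll make three more strokes for certainty, then carry it to the mat in an arc in front of the rack post.

>>> arm_command(
  moves=[
    [[-4.7, -39.7, 0], [0, 0, 0], 1],
    [[-4.7, -39.7, 0], [0, 0, 0], 1],
    [[0, 0, 0], [0, 0, 0], 1],
    [[0, 0, 0], [0, 0, 0], 1],
    [[0, 0, 0], [0, 0, 0], 1],
  ],
)

```text
t: 9.6
ee_pos: [0.3915, -0.0047, 0.1913]
ee_rot: [[-0.993, 0.121, -0.0], [0.121, 0.993, 0.0], [0.0, 0.0, -1.0]]
ft_force: [0.0, -0.2, -4.8]
width: 0.0646
grasp_force: 95.7
```

>>> arm_command(
  moves=[
    [[4.7, 39.7, 0], [0, 0, 0], 1],
    [[4.7, 39.7, 0], [0, 0, 0], 1],
    [[0, 0, 0], [0, 0, 0], 1],
    [[0, 0, 0], [0, 0, 0], 1],
    [[0, 0, 0], [0, 0, 0], 1],
  ],
)

```text
t: 10.22
ee_pos: [0.4007, 0.0735, 0.1913]
ee_rot: [[-0.992, 0.123, -0.0], [0.123, 0.992, -0.0], [0.0, -0.0, -1.0]]
ft_force: [-0.4, -0.0, -4.2]
width: 0.0642
grasp_force: 96.2
```

>>> arm_command(
  moves=[
    [[-4.7, -39.7, 0], [0, 0, 0], 1],
    [[-4.7, -39.7, 0], [0, 0, 0], 1],
    [[0, 0, 0], [0, 0, 0], 1],
    [[0, 0, 0], [0, 0, 0], 1],
    [[0, 0, 0], [0, 0, 0], 1],
  ],
)

```text
t: 10.85
ee_pos: [0.3915, -0.005, 0.1913]
ee_rot: [[-0.993, 0.122, 0.0], [0.122, 0.993, 0.0], [0.0, 0.0, -1.0]]
ft_force: [0.8, 0.8, -4.4]
width: 0.0645
grasp_force: 96.4
```

```bash
python3 avg.py
```

```text
11.45 Tx_rack 0.0733 +- 0.0110
```

>>> arm_command(
  moves=[
    [[0, -15, 0], [0, 0, 0], 1],
    [[0, -25, 0], [0, 0, 0], 1],
    [[0, -30, 0], [0, 0, 0], 1],
    [[0, -30, 0], [0, 0, 0], 1],
    [[0, -30, 0], [0, 0, 0], 1],
  ],
)

```text
t: 12.08
ee_pos: [0.3914, -0.1365, 0.1914]
ee_rot: [[-0.992, 0.122, 0.0], [0.122, 0.992, -0.0], [-0.0, -0.0, -1.0]]
ft_force: [-0.0, -0.3, -4.5]
width: 0.0645
grasp_force: 96.4
```

>>> arm_command(
  moves=[
    [[0, -30, 0], [0, 0, 0], 1],
    [[0, -30, 0], [0, 0, 0], 1],
    [[0, -30, 0], [0, 0, 0], 1],
    [[10, -30, 0], [0, 0, 0], 1],
    [[15, -20, 0], [0, 0, 0], 1],
  ],
)

```text
t: 12.7
ee_pos: [0.4165, -0.2769, 0.1912]
ee_rot: [[-0.992, 0.124, -0.0], [0.124, 0.992, -0.0], [0.0, -0.0, -1.0]]
ft_force: [-0.0, 0.4, -4.9]
width: 0.0646
grasp_force: 96.3
```

>>> arm_command(
  moves=[
    [[25, -12, -2], [0, 0, 0], 1],
    [[25, -4, -2], [0, 0, 0], 1],
    [[25, 0, -4], [0, 0, 0], 1],
    [[25, 0, -4], [0, 0, 0], 1],
    [[25, 0, -4], [0, 0, 0], 1],
  ],
)

```text
t: 13.32
ee_pos: [0.5421, -0.2914, 0.1748]
ee_rot: [[-0.992, 0.123, -0.001], [0.123, 0.992, 0.0], [0.001, 0.0, -1.0]]
ft_force: [0.5, -0.2, -4.3]
width: 0.0645
grasp_force: 96.4
```

>>> arm_command(
  moves=[
    [[18, 0, -2], [0, 0, 0], 1],
    [[10, 0, 0], [0, 0, 0], 1],
    [[4, 0, 0], [0, 0, 0], 1],
    [[0, 0, 0], [0, 0, 0], 1],
    [[0, 0, 0], [0, 0, 0], 1],
  ],
)

```text
t: 13.95
ee_pos: [0.573, -0.2915, 0.1735]
ee_rot: [[-0.992, 0.123, -0.0], [0.123, 0.992, -0.0], [0.0, -0.0, -1.0]]
ft_force: [-0.3, 0.0, -4.5]
width: 0.0645
grasp_force: 96.4
```

>>> arm_command(
  moves=[
    [[0, 0, 0], [0, 0, 0], 1],
    [[0, 0, 0], [0, 0, 0], 1],
    [[0, 0, 0], [0, 0, 0], 1],
    [[0, 0, 0], [0, 0, 0], 1],
    [[0, 0, 0], [0, 0, 0], 1],
  ],
)

```text
t: 14.58
ee_pos: [0.5734, -0.2914, 0.1733]
ee_rot: [[-0.992, 0.122, -0.0], [0.122, 0.992, -0.0], [0.0, -0.0, -1.0]]
ft_force: [-0.1, -1.3, -4.7]
width: 0.0646
grasp_force: 96.4
```

Run:
```python
from h import *
p,d=ctrl.snapshot("scene"); cv2.imwrite("pics/scene1.png",p)
p2,d2=ctrl.snapshot("top"); P=cloud("scene",d); print(np.round(ctrl.state()["ee_pos"],4))
x,y,z=[P[...,i] for i in range(3)]
k=(abs(x-.574)<.06)&(abs(y+.291)<.08)&(z>.03)&(z<.165); print("held z",np.percentile(z[k],[1,5,50]),"x",np.percentile(x[k],[1,99]),"y",np.percentile(y[k],[1,99]))
```

```text
[ 0.5735 -0.2914  0.1733]
held z [0.11804199 0.12119659 0.14222989] x [0.55884957 0.60299481] y [-0.33828904 -0.24656637]
```

View pics/scene1.png

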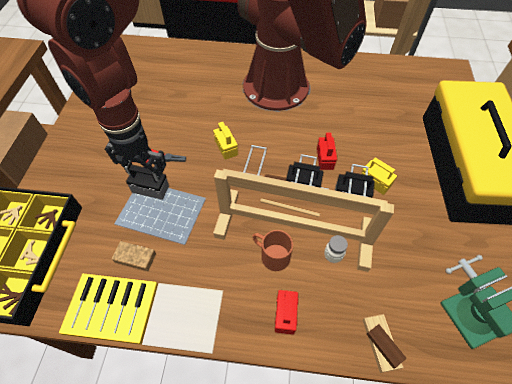

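The scene view shows the case held upright over the mat at about (148,185), with its underside near z = 0.117 m. The other two still hang on their hooks at (305,175) and (355,185), and the bystanders look undisturbed. I'll hand the job in.

```bash
python3 -c "
from plant import ctrl
print(ctrl.close_job())"
```

```text
the job is handed in; nothing more can be done
None
```

I found the ball in the right-hand case, the first one I checked, so I never touched the other two. The job is handed in with that case held upright and still about 11 cm above the middle of the mat; the hand-in returned no verdict.

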